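Set the cat feeder's portion gate with the play wound out

ROBOT

A 7-joint arm with a two-finger parallel gripper is mounted at the origin on the work surface. World frame = base frame: x ahead of the robot, y to its left, z up, the work surface at z = 0. Lengths are in m, angles in rad, forces in N, time in s.
With the tool pointing down it reaches from about 0.425 to 0.875 m from the base axis. Payload 4.7 kg.
Tool frame: the origin (TCP) lies on the mounting face of the last link; the fingertips stand 182 mm ahead of it and the grasp point (between the pads) lies ahead of it (ctrl.grip_point_offset is the z of the grasp point in the tool frame, in m); z points along the fingers, y is the line along which they close (so a half turn about z gives the same grasp; the last joint's range is limited). The gripper opens to 87 mm and grips with 3 to 60 N. Pads are 19 mm wide; open, the fingers measure 117 mm over their backs; the gripper's body (75 mm by 190 mm) begins 51 mm behind the grasp point.
Start: joints at [1.278, 0.321, -0.07, 1.45, 0.023, 1.371, -0.057], TCP at [0.196, -0.62, 0.405] pointing down, gripper open.
Joint ranges: [-2.86, 2.86], [-0.3, 2.09], [-1.38, 1.24], [0.06, 2.45], [-1.56, 4.7], [0.09, 2.05], [-2.69, 2.69]. Speed limits (rad/s): [2.57, 2.57, 3.14, 3.14, 3.14, 3.14, 3.14].

INTERFACE

Orientations are given as a rotation vector (axis times angle).
In Python, from bench import ctrl gives the robot as it stands.
- The arm moves only by the shell command python3 -m inch [FORCE], which reads ROWS from standard input. ROWS is a JSON list that holds a single list of rows (three levels of brackets), with 1 to 20 rows, each of 5 numbers: dx, dy, dz in m, then a turn about the tool's z in rad, then the opening from 0.0 (shut) to 1.0 (fully open); each row is the pose to reach, as a shift and turn from the pose commanded when the command began, along the tool's axes at that moment; what a row does not reach only later rows make up. A row lasts 1/10 s, in which the tool goes at most 0.05 m and 0.15 rad, less where a joint would pass 70% of its speed; a pose out of reach is approached as far as the arm can. The fingers move at their own pace and stop on an object; FORCE is the grip in N (left out, the last holds). Time passes only in rows, so rows that do not move let the fingers close. It prints the time, the measured TCP pose, the force, the opening and the grip force at its end. Input that does not fit is refused with a message, and nothing moves.
- ctrl.get_state(): the state, without advancing time (a new reading comes with each control period).
- ctrl.get_image(name): name is "side" or "top"; returns (picture, depth): 480x640x3 uint8, red, green, blue; 480x640 float32, m along the optical axis (not along the pixel's ray), 0 where there is no reading.
- ctrl.camera_model(name): a dict with "vertical_fov" (degrees; the focal length in pixels is half the picture's height over the tangent of half this angle, whatever the lens; pixels are square), "cx", "cy" (the principal point, pixels), "k1" (the pictures are not rectified: a ray, as slopes to the right and down, at radius r is drawn at 1 + k1 r^2 times it, then the intrinsics apply), "rvec" (rotation vector, rad) and "tvec" (3), from world to camera coordinates, as OpenCV has them. Camera axes: x right, y down, z forward; pixel columns grow to the right and rows downward; lengths in m; the calibration is good to about 2 mm. A picture is of the moment at which its call begins. camera_model takes no time and is no camera call.
- ctrl.close_job(): hands the job in; it is judged then, once.
The state is a dict: "time": time; "joint_positions": joint angles; "qd": joint speeds; "joint_torque": joint torques, N m; "position": TCP position; "tool_rot": TCP orientation; "ft_force": force on the tool from outside, world axes, zero at the start; "torque": the same for the moment, N m; "grip_width": opening from 0.0 (shut) to 1.0 (fully open); "grip_force": force on a finger pad.
Only numpy, scipy, OpenCV 4.12 (cv2) and the standard library are available. Lean on these libraries where they do the work, as an engineer would, in place of code of your own. Each camera call takes 0.05 s, during which the arm holds its last target. There are 200 camera calls.

TASK

Use the crank to set the portion gate on the white feeder to the forked clip: the screw has play, so first wind the gate towards the crank until its pointer is well past the clip (a centimetre or so), then wind it back until the pointer stands between the two prongs, and let go. Then prove that it holds: with shut fingers push the gate's rubber bumper gently towards the crank, about 8 newtons for half a second and never as much as 15. Leave the pointer between the prongs and the other things on the console where they are.

Things in the scene. Friction and masses are not known exactly. Their poses are not given: they have to be found in the camera images.
- feeder: White plastic feeder, fixed: drawer organiser 130 (x) x 310 (y) x 70 mm high. Origin: centre of underside; y runs from the crank end (-y) to the gate end (+y), z up. On its top two walls 12 mm high (at x -34 and +34) flank a trough, in which a steel screw along y moves the gate; keep fingertips above 84 mm there; an end wall, 100 mm above the console, stands at y 137 to 145.
- crank_axis (a point): On the vertical axis of the crank (grey disc, radius 46 mm), at the disc's top face, 98 mm up. Clockwise seen from above draws the gate towards the crank (-y), counter-clockwise sends it away: 5 mm of gate per rad. The screw has 6 mm of play (1.2 rad): after a reversal the gate stands until it is taken up. Turning takes 3 to 4 N at the handle; the crank stays where left.
- grip_mid (a point): On the axis of the black crank handle, 124 mm above the console: an upright cylinder, diameter 16, 42 mm tall, its top 140 mm up, standing on the disc 35 mm from the crank axis. It spins freely about itself, so it can be gripped from above and carried round in a circle without turning the gripper.
- gate_top (a point): Middle of the top of the gate, a grey block 56 (x) x 28 (y), top 120 mm up, sliding along feeder y. Friction 2.5 N: within the play a push shifts it; with the play wound out against the push it is a rigid stop. Push it towards the crank on the bumper of its +y face: a black rubber stud, diameter 20, axis along y, centre 98 mm up, standing out 4 to 18 mm from that face, differently each time.
- pointer (a point): Tip of the thin black pointer, 2 mm wide, that sticks out 28 mm from the gate's +x side over the feeder's far edge, 88 mm above the console. Same feeder y as the gate's middle.
- clip_mid (a point): Middle of the gap of a forked dark steel clip, 22 (x) x 15 (y) x 14 mm, fixed on the feeder's far top edge, axes parallel to the feeder's. Its two prongs leave a 7 mm gap along y in which the pointer must stand (within 2.5 mm of this point along y). At the start it lies 12 to 32 mm from the pointer, towards the crank. The pointer passes freely through it.
- canister: Closed charcoal plastic canister with hinged lid, diameter 108, height 130 mm, loose, beyond the crank end. Origin: centre of its underside. Leave alone.
- cat: White ceramic cat figurine, 60 mm across, 112 mm tall, loose, beyond the gate end. Origin: centre of its underside. Leave alone.
- scoop: Coral plastic scoop, 60 x 140 x 32 mm, loose, lying on a thin grey mat behind the feeder. Origin: under the middle of its bowl. Leave alone.

How it is judged:
By the outcome, as a careful person would: the job done as asked, in the order asked, and still so for the second after the job is handed in, with the robot touching nothing.
It also fails if it takes over 67 s, if anything falls off the work surface, if the arm or the gripper's body presses on something with over 40 N, if the wrist force passes 120 N, or if a joint passes its speed limit or range.

## Working session

There is one attempt and no reset: what is moved stays moved. The work goes in short steps, Python scripts to look and compute and a shell command to move; the robot and the scene stay as the last step left them, time stands still between calls to the robot, and variables do not carry over. Pictures are saved under pics/ and viewed, at most 10 in all, crops included, and the job is handed in when it is done.

```bash
mkdir -p pics; ls
python3 - <<'E'
from bench import ctrl
import cv2,numpy as np
for n in("top","side"):
    im,d=ctrl.get_image(n); cv2.imwrite(f"pics/{n}0.png",im[:,:,::-1]); np.save(f"pics/{n}0.npy",d)
    print(n,ctrl.camera_model(n))
s=ctrl.get_state();print(s["position"],s["tool_rot"],ctrl.grip_point_offset,s["time"],s["ft_force"])
E
```

```text
pics
top {'vertical_fov': 43.67233368416603, 'cx': 321.47926911946615, 'cy': 245.71665447663472, 'k1': -0.11840383174684468, 'rvec': array([ 2.14124497, -2.17851337,  0.12604186]), 'tvec': array([0.04750942, 0.63562537, 1.22875235])}
side {'vertical_fov': 43.92279389780208, 'cx': 306.22404245924434, 'cy': 234.42597281955415, 'k1': 0.04092563269820103, 'rvec': array([ 0.44741176, -2.78557409,  1.07965928]), 'tvec': array([0.58607731, 0.19028748, 1.20604414])}
[ 0.19623805 -0.61948295  0.4037794 ] [-3.10306069e+00 -4.79846307e-01  5.29810342e-04] 0.1635 0.1 [-1.34149293  0.29511764 -0.51541926]
```

View pics/top0.png

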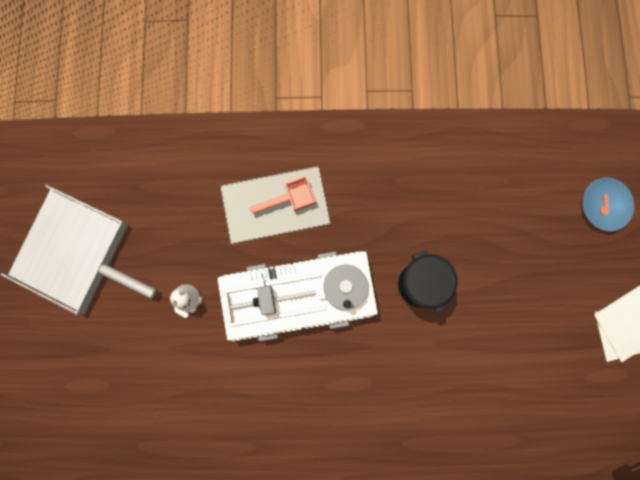

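View pics/side0.png

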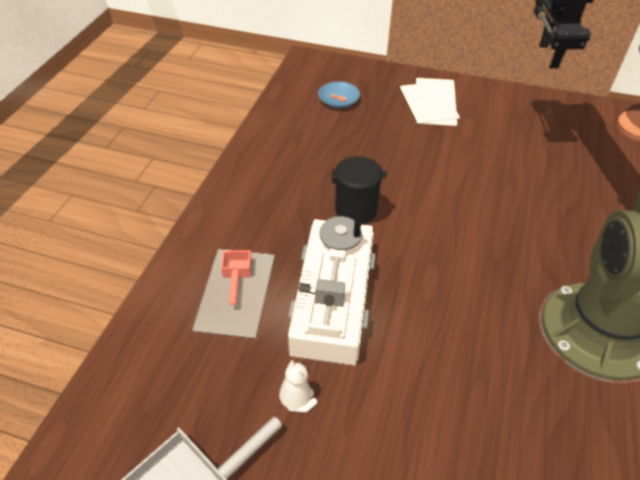

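The top view shows the white feeder at columns 219–376. The disc is at (346,287), the handle at (347,304), the gate at (266,300) and the clip near (272,273). The cat is at (184,300), the canister at (428,281), and the scoop is on its mat at (290,200). The side view shows the same feeder, with the gate at (330,292), the clip near (305,288) and the handle at (357,228).

```bash
cat > h.py <<'E'
from bench import ctrl
import cv2,numpy as np
from scipy.spatial.transform import Rotation as R
def cam(n):
    m=ctrl.camera_model(n); f=240/np.tan(np.radians(m["vertical_fov"]/2))
    K=np.array([[f,0,m["cx"]],[0,f,m["cy"]],[0,0,1.]]); return K,np.array([m["k1"],0,0,0.]),np.array(m["rvec"]),np.array(m["tvec"])
def pt(n,uv,z):
    "pixel -> world on plane z"
    K,D,r,t=cam(n); p=cv2.undistortPoints(np.array(uv,float).reshape(-1,1,2),K,D)[:,0]
    M=R.from_rotvec(r).as_matrix(); c=-M.T@t; d=np.c_[p,np.ones(len(p))]@M
    return c+d*((z-c[2])/d[:,2])[:,None]
def px(n,P):
    K,D,r,t=cam(n); return cv2.projectPoints(np.array(P,float).reshape(-1,1,3),r,t,K,D)[0][:,0]
def shot(n,tag,box=None,s=1):
    im,d=ctrl.get_image(n); np.save(f"pics/{tag}.npy",im)
    if box: x,y,w,h=box; cv2.imwrite(f"pics/{tag}.png",cv2.resize(im[y:y+h,x:x+w,::-1],None,fx=s,fy=s,interpolation=cv2.INTER_CUBIC))
    return im,d
E
python3 - <<'E'
from h import *
a=cv2.imread("pics/top0.png")[240:350,210:385]; b=cv2.imread("pics/side0.png")[210:365,280:385]
a=cv2.resize(a,None,fx=4.5,fy=4.5,interpolation=cv2.INTER_CUBIC)
cv2.imwrite("pics/a.png",a); cv2.imwrite("pics/b.png",cv2.resize(b,None,fx=3.8,fy=3.8,interpolation=cv2.INTER_CUBIC))
im=cv2.imread("pics/top0.png"); hsv=cv2.cvtColor(im,cv2.COLOR_BGR2HSV)
m=((hsv[...,1]<60)&(hsv[...,2]>170)).astype(np.uint8); m[:,:205]=0;m[:,385:]=0;m[:245]=0;m[350:]=0
c=max(cv2.findContours(m,0,2)[0],key=cv2.contourArea); h=cv2.convexHull(c)
W=pt("top",h[:,0],0.07)[:,:2].astype(np.float32)
r=cv2.minAreaRect(W*1000); print("feeder top",r)
d=np.load("pics/top0.npy"); print("depth valid",(d>0).mean())
E
```

```text
feeder top ((531.6395263671875, 88.956298828125), (147.83480834960938, 311.7695007324219), 9.204047203063965)
depth valid 0.9959895833333333
```

View pics/a.png

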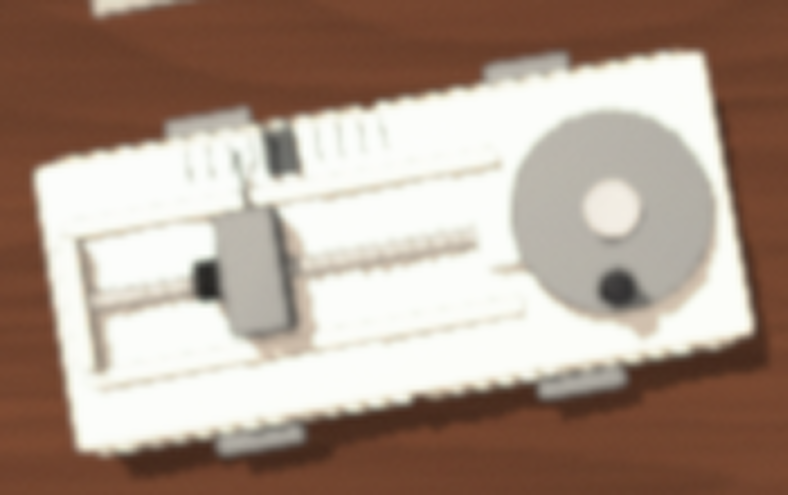

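View pics/b.png

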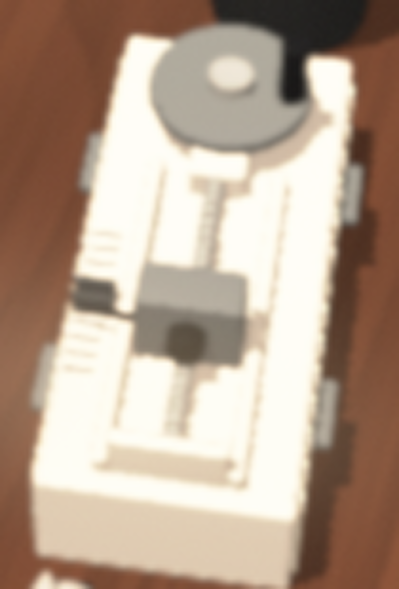

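The crops show, in full-picture pixels: disc centre (346.2,286.7), handle top (347.6,304), clip centre (272.7,273.3) and the pointer tip line near (262.5,274), to the left of the clip. The black bumper is at (256,302), on the gate's left (+y) face.

```bash
cat >> h.py <<'E'
def feat(im):
    "top-view features: gate/disc grey blobs, dark blobs (px centroid, area)"
    g=cv2.cvtColor(im,cv2.COLOR_RGB2HSV).astype(int); out={}
    box=np.zeros(im.shape[:2],bool); box[245:345,215:378]=1
    grey=(g[...,1]<40)&(g[...,2]>95)&(g[...,2]<195)&box; dark=(g[...,2]<95)&(g[...,1]<90)&box
    for k,m in(("grey",grey),("dark",dark)):
        n,l,s,c=cv2.connectedComponentsWithStats(m.astype(np.uint8))
        out[k]=[(c[i].round(2).tolist(),int(s[i,4]),s[i,:4].tolist()) for i in range(1,n) if s[i,4]>8]
    return out
E
python3 - <<'E'
from h import *
im=cv2.imread("pics/top0.png")[...,::-1].copy()
f=feat(im)
for k in f:
    for r in f[k]: print(k,r)
A=pt("top",[210+613/4.5,240+210/4.5],.098)[0]
g=np.array([[218,208],[278,206],[295,330],[237,333]])/4.5+[210,240]
G=pt("top",g,.12); H=pt("top",[210+619/4.5,240+288/4.5],.14)[0]
print("axis",A,"gate",G.mean(0),G,"handle",H,np.hypot(*(H-A)[:2]))
d=(G.mean(0)-A)[:2]; th=np.arctan2(-d[0],d[1]); print("yaw feeder",np.degrees(th),d)
C=pt("top",[272.7,273.3],.088)[0]; P=pt("top",[210+236/4.5,240+150/4.5],.088)[0]
ex=np.array([np.cos(th),np.sin(th)]);ey=np.array([-ex[1],ex[0]])
for n,Q in(("clip",C),("ptr",P),("gate",G.mean(0)),("handle",H)): q=(Q-A)[:2]; print(n,q@ex,q@ey,Q)
# side view cross-check: disc, handle mid-top, clip
s=lambda x,y:[280+x/3.8,210+y/3.8]
print("side axis",pt("side",s(232,72),.104)[0],"clip",pt("side",s(95,293),.088)[0],"handletop",pt("side",s(296,35),.14)[0])
gs=pt("side",[s(138,265),s(247,268),s(247,318),s(138,320)],.12);print("side gate",gs.mean(0))
d=np.load("pics/top0.npy")
for u,v in((346,287),(266,299),(347,304),(240,320),(272,273)): 
    K,D,r,t=cam("top");p=cv2.undistortPoints(np.array([[[u,v]]],float),K,D)[0,0];M=R.from_rotvec(r).as_matrix();print(u,v,M.T@(np.r_[p,1]*d[v,u]-t))
T=R.from_rotvec(ctrl.get_state()["tool_rot"]).as_matrix();print(T.round(4))
E
```

```text
grey ([326.19, 254.59], 59, [317, 252, 20, 7])
grey ([255.84, 266.88], 56, [247, 264, 19, 7])
grey ([345.8, 286.91], 1391, [324, 265, 45, 46])
grey ([272.17, 272.94], 78, [267, 267, 10, 13])
grey ([265.85, 300.02], 501, [250, 281, 28, 35])
grey ([231.28, 306.89], 18, [229, 303, 8, 7])
grey ([242.6, 306.7], 10, [239, 306, 9, 3])
grey ([338.31, 324.06], 107, [326, 320, 23, 9])
grey ([267.34, 336.67], 102, [258, 333, 20, 8])
dark ([270.64, 273.45], 11, [270, 271, 2, 7])
dark ([255.74, 302.19], 31, [254, 299, 5, 7])
dark ([347.13, 303.96], 45, [344, 301, 8, 7])
axis [ 0.54595984 -0.01150087  0.098     ] gate [0.52175105 0.14484269 0.12      ] [[0.54863494 0.16166586 0.12      ]
 [0.54909503 0.13541969 0.12      ]
 [0.4951001  0.128516   0.12      ]
 [0.49417412 0.15376918 0.12      ]] handle [ 0.51053601 -0.01168957  0.14      ] 0.03542433083351319
yaw feeder 8.80197802760789 [-0.02420879  0.15634355]
clip 0.05222790893800815 0.14121672790830497 [0.57596368 0.13604468 0.088     ]
ptr 0.05567434841288831 0.16170297635106068 [0.57623473 0.15681703 0.088     ]
gate 0.0 0.15820673854999615 [0.52175105 0.14484269 0.12      ]
handle -0.03503551989280639 0.00523407688546519 [ 0.51053601 -0.01168957  0.14      ]
side axis [ 0.54310236 -0.01032487  0.104     ] clip [0.5706515  0.14732463 0.088     ] handletop [ 0.50981616 -0.01466469  0.14      ]
side gate [0.51652053 0.1549659  0.12      ]
346 287 [ 0.54479008 -0.01062653  0.10857104]
266 299 [0.52339431 0.14709584 0.11888612]
347 304 [ 0.510581   -0.0106729   0.13872718]
240 320 [0.4829167  0.20529264 0.06948959]
272 273 [0.57744799 0.13842594 0.07645843]
[[ 9.533e-01  3.020e-01 -6.000e-04]
 [ 3.021e-01 -9.533e-01  1.600e-03]
 [-1.000e-04 -1.700e-03 -1.000e+00]]
```

```bash
echo '[[[0.1, -0.1, 0.01, 0.05, 0.5], [0.2, -0.2, 0.02, 0.1, 0.5], [0.3, -0.3, 0.03, 0.153, 0.5], [0.4, -0.4, 0.045, 0.153, 0.5], [0.484, -0.485, 0.045, 0.153, 0.5], [0.484, -0.485, 0.045, 0.153, 0.5], [0.484, -0.485, 0.045, 0.153, 0.5], [0.484, -0.485, 0.045, 0.153, 0.5], [0.484, -0.485, 0.045, 0.153, 0.5], [0.484, -0.485, 0.045, 0.153, 0.5], [0.484, -0.485, 0.045, 0.153, 0.5], [0.484, -0.485, 0.045, 0.153, 0.5], [0.484, -0.485, 0.045, 0.153, 0.5], [0.484, -0.485, 0.045, 0.153, 0.5], [0.484, -0.485, 0.045, 0.153, 0.5], [0.484, -0.485, 0.045, 0.153, 0.5], [0.484, -0.485, 0.045, 0.153, 0.5], [0.484, -0.485, 0.045, 0.153, 0.5]]]' | python3 -m inch 15
cat >> h.py <<'E'
def tool(target_xy, tip=None):
    s=ctrl.get_state(); T=R.from_rotvec(s["tool_rot"]).as_matrix(); p=np.array(s["position"])
    return (T.T@np.r_[np.array(target_xy)-p[:2],0]).round(4),p.round(4),np.array(s["ft_force"]).round(2),s["time"]
E
python3 -c "
from h import *
print(tool([.511,-.0107]));print(R.from_rotvec(ctrl.get_state()['tool_rot']).as_matrix().round(4))"
```

```text
time: 1.9
position: [0.5108, -0.0128, 0.3596]
tool_rot: [3.132, 0.237, -0.001]
ft_force: [-0.2, -0.3, 0.5]
grip_width: 0.5
grip_force: 0.0
(array([ 0.0005, -0.0021, -0.    ]), array([ 0.5108, -0.0128,  0.3596]), array([-0.23, -0.33,  0.53]), 1.9)
[[ 9.886e-01  1.503e-01 -4.000e-04]
 [ 1.503e-01 -9.886e-01 -9.000e-04]
 [-5.000e-04  8.000e-04 -1.000e+00]]
```

```bash
echo '[[[0, -0.002, 0.03, 0, 0.5], [0, -0.002, 0.06, 0, 0.5], [0, -0.002, 0.066, 0, 0.5], [0, -0.002, 0.066, 0, 0.5], [0, -0.002, 0.066, 0, 0], [0, -0.002, 0.066, 0, 0], [0, -0.002, 0.066, 0, 0], [0, -0.002, 0.066, 0, 0], [0, -0.002, 0.066, 0, 0], [0, -0.002, 0.066, 0, 0]]]' | python3 -m inch 12
python3 -c "
from h import *
print(tool([.5457,-.0107]))"
```

```text
time: 2.9
position: [0.5111, -0.0093, 0.2943]
tool_rot: [3.132, 0.241, 0.001]
ft_force: [-1.4, -0.7, 3.8]
grip_width: 0.181
grip_force: 12.0
(array([0.0339, 0.0067, 0.    ]), array([ 0.5111, -0.0093,  0.2943]), array([-1.38, -0.73,  3.8 ]), 2.9)
```

```bash
echo '[[[0.0028, -0.0088, 0, 0, 0], [0.0077, -0.0165, 0, 0, 0], [0.0144, -0.0227, 0, 0, 0], [0.0225, -0.0269, 0, 0, 0], [0.0315, -0.0289, 0, 0, 0], [0.0406, -0.0285, 0, 0, 0], [0.0493, -0.0257, 0, 0, 0], [0.057, -0.0208, 0, 0, 0], [0.057, -0.0208, 0, 0, 0]]]' | python3 -m inch
python3 - <<'E'
from h import *
print(tool([.5457,-.0107]))
im,_=shot("top","t1")
for k,v in feat(im).items():
    for r in v: print(k,r)
E
```

```text
time: 3.8
position: [0.5648, 0.0208, 0.2943]
tool_rot: [-3.131, -0.241, -0.001]
ft_force: [0.9, 0.6, 4.4]
grip_width: 0.181
grip_force: 12.0
(array([-0.0237,  0.0282, -0.    ]), array([0.5648, 0.0208, 0.2943]), array([0.87, 0.57, 4.41]), 3.8)
grey ([295.76, 263.41], 17, [293, 262, 6, 4])
grey ([255.36, 266.77], 47, [247, 264, 19, 7])
grey ([273.03, 293.95], 696, [256, 265, 52, 51])
grey ([288.0, 295.2], 10, [287, 294, 3, 4])
grey ([232.1, 308.4], 10, [230, 308, 6, 2])
grey ([267.29, 336.68], 102, [258, 333, 20, 8])
dark ([353.73, 253.58], 26, [351, 245, 6, 16])
dark ([373.5, 259.6], 254, [366, 245, 12, 41])
dark ([292.87, 279.3], 891, [277, 247, 34, 53])
dark ([270.7, 273.4], 10, [270, 271, 2, 7])
dark ([374.57, 301.43], 87, [370, 292, 8, 24])
dark ([259.94, 301.25], 32, [258, 298, 5, 7])
dark ([322.59, 327.82], 93, [318, 311, 11, 34])
```

```bash
echo '[[[0.0078, 0.0093, 0, 0, 0], [0.012, 0.0207, 0, 0, 0], [0.012, 0.0329, 0, 0, 0], [0.0078, 0.0443, 0, 0, 0], [0, 0.0536, 0, 0, 0], [-0.0105, 0.0597, 0, 0, 0], [-0.0225, 0.0618, 0, 0, 0], [-0.0345, 0.0597, 0, 0, 0], [-0.045, 0.0536, 0, 0, 0], [-0.0528, 0.0443, 0, 0, 0], [-0.057, 0.0329, 0, 0, 0], [-0.057, 0.0207, 0, 0, 0], [-0.057, 0.0207, 0, 0, 0]]]' | python3 -m inch
python3 - <<'E'
from h import *
print(tool([.5457,-.0107]))
im,_=shot("top","t2",(235,245,80,90),5)
shot("side","s2",(290,240,80,80),5)
a=cv2.imread("pics/t2.png");b=cv2.imread("pics/s2.png");b=cv2.resize(b,(400,400));a=a[:400]
cv2.imwrite("pics/c2.png",np.hstack([a,b]))
for k,v in feat(im).items():
    for r in v: print(k,r)
E
```

```text
time: 5.15
position: [0.511, -0.0091, 0.2942]
tool_rot: [3.131, 0.242, 0.002]
ft_force: [2.3, 0.3, 4.4]
grip_width: 0.18
grip_force: 12.0
(array([0.0341, 0.0069, 0.0001]), array([ 0.511 , -0.0091,  0.2942]), array([2.31, 0.3 , 4.36]), 5.15)
grey ([326.35, 254.47], 57, [317, 252, 20, 7])
grey ([255.72, 266.85], 54, [247, 264, 19, 7])
grey ([342.59, 268.41], 125, [322, 265, 43, 9])
grey ([272.87, 273.13], 90, [268, 267, 11, 13])
grey ([286.01, 298.52], 624, [266, 275, 56, 55])
grey ([300.2, 295.0], 10, [299, 294, 4, 3])
grey ([230.88, 306.88], 17, [229, 304, 7, 6])
grey ([305.5, 325.5], 12, [304, 324, 4, 4])
grey ([267.37, 336.69], 103, [258, 333, 20, 8])
dark ([373.71, 277.74], 69, [369, 265, 9, 36])
dark ([270.7, 273.4], 10, [270, 271, 2, 7])
dark ([335.37, 281.37], 30, [333, 274, 5, 20])
dark ([311.51, 310.3], 989, [295, 285, 35, 47])
dark ([270.21, 299.69], 39, [268, 296, 6, 8])
```

View pics/c2.png

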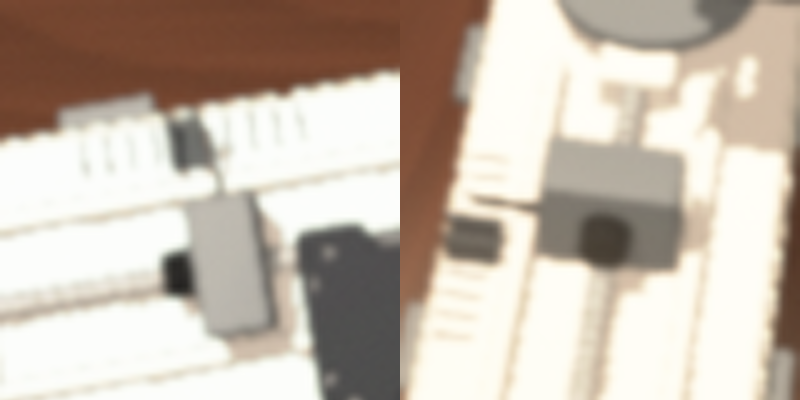

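The left half (top view) shows the gate beyond the clip, with the pointer root at crop (220,190) and the clip at (189,145). The right half (side view) shows the pointer at (475–540,198–208), above the clip at (473,238), so it is well past on the crank side. Next I'll measure how far.

```bash
cat >> h.py <<'E'
A=np.array([.5457,-.0107]); ex=np.array([.9886,.1503]); ey=np.array([-.1503,.9886])
def prof(n,im,x0,x1,z,y=np.arange(.09,.185,.0005)):
    "mean grey level along feeder y over x0..x1 at height z"
    g=cv2.cvtColor(im,cv2.COLOR_RGB2GRAY); xs=np.linspace(x0,x1,9)
    P=[[*(A+x*ex+q*ey),z] for x in xs for q in y]; m=px(n,P).astype(np.float32).reshape(len(xs),-1,2)
    return y,cv2.remap(g,m[...,0],m[...,1],cv2.INTER_CUBIC).mean(0)
def dips(n,im,x0,x1,z,depth=12):
    from scipy.signal import find_peaks
    y,p=prof(n,im,x0,x1,z); k,d=find_peaks(-p,prominence=depth,width=1)
    return [(round(y[i]*1e3,1),round((y[0]+.0005*(a+b)/2)*1e3,1),round(w*.5,1),round(float(v))) for i,a,b,w,v in zip(k,d["left_ips"],d["right_ips"],d["widths"],d["prominences"])]
E
python3 - <<'E'
from h import *
K,D,r,t=cam("side");print("side cam",-R.from_rotvec(r).as_matrix().T@t); K,D,r,t=cam("top");print("top cam",-R.from_rotvec(r).as_matrix().T@t)
I={"t0":cv2.imread("pics/top0.png")[...,::-1].copy(),"s0":cv2.imread("pics/side0.png")[...,::-1].copy(),"t2":np.load("pics/t2.npy"),"s2":np.load("pics/s2.npy")}
for k in I:
    n="top" if k[0]=="t" else "side"
    print(k,"ptr(30-40,.088)",dips(n,I[k],.031,.040,.088,8)); print("   tip(44-54,.088)",dips(n,I[k],.044,.054,.088,8)); print("   clip(44-60,.084)",dips(n,I[k],.044,.06,.084,25))
E
```

```text
side cam [0.3385561  0.82176139 1.02192288]
top cam [0.48732703 0.03608435 1.29511366]
t0 ptr(30-40,.088) [(np.float64(160.5), np.float64(160.3), np.float64(5.0), 73)]
   tip(44-54,.088) [(np.float64(95.0), np.float64(95.2), np.float64(3.6), 13), (np.float64(105.0), np.float64(105.1), np.float64(3.6), 12), (np.float64(115.5), np.float64(115.2), np.float64(3.6), 13), (np.float64(125.0), np.float64(125.1), np.float64(3.6), 13), (np.float64(145.0), np.float64(141.7), np.float64(14.4), 164), (np.float64(162.0), np.float64(162.1), np.float64(4.0), 40), (np.float64(174.0), np.float64(174.2), np.float64(3.9), 14)]
   clip(44-60,.084) [(np.float64(145.0), np.float64(142.1), np.float64(14.4), 162), (np.float64(162.5), np.float64(162.6), np.float64(3.8), 29)]
s0 ptr(30-40,.088) [(np.float64(163.0), np.float64(162.6), np.float64(6.4), 112)]
   tip(44-54,.088) [(np.float64(112.0), np.float64(111.9), np.float64(4.3), 13), (np.float64(121.5), np.float64(121.7), np.float64(4.0), 12), (np.float64(132.0), np.float64(131.8), np.float64(4.2), 13), (np.float64(148.0), np.float64(148.4), np.float64(5.0),
[... 799 characters left out ...]
 np.float64(16.1), 162)]
s2 ptr(30-40,.088) [(np.float64(134.0), np.float64(134.1), np.float64(5.2), 92), (np.float64(152.5), np.float64(154.9), np.float64(18.0), 38)]
   tip(44-54,.088) [(np.float64(112.0), np.float64(111.9), np.float64(4.2), 13), (np.float64(122.0), np.float64(121.7), np.float64(3.9), 11), (np.float64(133.5), np.float64(133.7), np.float64(4.6), 67), (np.float64(148.0), np.float64(153.5), np.float64(21.7), 160), (np.float64(159.0), np.float64(158.8), np.float64(4.4), 13), (np.float64(180.5), np.float64(180.8), np.float64(4.0), 12)]
   clip(44-60,.084) [(np.float64(130.5), np.float64(130.5), np.float64(4.5), 47), (np.float64(144.5), np.float64(150.4), np.float64(21.9), 155)]
```

```bash
echo '[[[0.0028, -0.0088, 0, 0, 0], [0.0077, -0.0165, 0, 0, 0], [0.0077, -0.0165, 0, 0, 0]]]' | python3 -m inch
python3 - <<'E'
from h import *
it,_=shot("top","t3"); is_,_=shot("side","s3")
print("top ptr",dips("top",it,.031,.040,.088,8),"side",dips("side",is_,.031,.040,.088,8),"sidetip",dips("side",is_,.044,.054,.088,25))
for n,im in(("top",it),("side",is_)):
  for x0,x1 in((.042,.047),(.047,.054),(.054,.062)):
    y,p=prof(n,im,x0,x1,.088,np.arange(.126,.176,.001)); print(n,x0,p.astype(int).tolist())
print(tool(A))
E
```

```text
time: 5.55
position: [0.516, 0.0084, 0.2941]
tool_rot: [3.132, 0.242, -0.003]
ft_force: [-1.5, 0.7, 8.7]
grip_width: 0.18
grip_force: 12.0
top ptr [(np.float64(129.0), np.float64(129.3), np.float64(4.6), 47)] side [(np.float64(131.5), np.float64(131.4), np.float64(5.1), 95), (np.float64(152.5), np.float64(155.3), np.float64(17.8), 41)] sidetip [(np.float64(131.5), np.float64(131.2), np.float64(4.8), 69), (np.float64(148.0), np.float64(153.5), np.float64(21.7), 159)]
top 0.042 [231, 227, 219, 210, 206, 203, 201, 190, 172, 151, 137, 131, 131, 133, 134, 134, 129, 121, 111, 107, 111, 126, 156, 187, 219, 236, 248, 248, 249, 248, 249, 250, 251, 252, 252, 252, 251, 251, 250, 249, 250, 251, 252, 252, 252, 252, 249, 247, 245, 246]
top 0.047 [217, 217, 217, 217, 218, 223, 222, 210, 185, 154, 128, 115, 112, 112, 112, 110, 105, 96, 88, 86, 92, 110, 135, 171, 203, 229, 237, 240, 238, 240, 245, 250, 252, 252, 252, 251, 250, 246, 242, 241, 245, 250, 252, 252, 252, 251, 247, 241, 238, 239]
top 0.054 [239, 243, 243, 242, 242, 240, 237, 222, 199, 167, 141, 125, 120, 121, 121, 121, 116, 111, 104, 100, 
[... 326 characters left out ...]
97, 102, 117, 135, 162, 192, 216, 235, 240, 241, 240, 238, 241, 245, 249, 251]
side 0.047 [250, 246, 231, 213, 196, 186, 188, 203, 223, 241, 249, 250, 250, 249, 237, 218, 192, 160, 133, 112, 98, 94, 92, 93, 96, 100, 104, 107, 108, 106, 103, 100, 97, 95, 97, 102, 111, 134, 161, 191, 216, 230, 239, 238, 237, 238, 241, 245, 248, 251]
side 0.054 [235, 237, 236, 234, 231, 230, 232, 234, 237, 239, 240, 240, 238, 230, 220, 202, 177, 153, 130, 117, 110, 107, 110, 113, 115, 116, 116, 114, 112, 109, 107, 106, 107, 111, 117, 126, 140, 154, 175, 194, 211, 222, 226, 229, 229, 230, 234, 236, 239, 240]
(array([ 0.0265,  0.0233, -0.    ]), array([0.5159, 0.0083, 0.2942]), array([-1.36,  1.36,  8.17]), 5.65)
```

```bash
echo '[[[-0.0061, 0.0105, 0, 0, 0], [-0.0082, 0.0225, 0, 0, 0], [-0.0061, 0.0345, 0, 0, 0], [0, 0.045, 0, 0, 0], [0.0093, 0.0528, 0, 0, 0], [0.0207, 0.057, 0, 0, 0], [0.0329, 0.057, 0, 0, 0], [0.0443, 0.0528, 0, 0, 0], [0.0536, 0.045, 0, 0, 0], [0.0597, 0.0345, 0, 0, 0], [0.0597, 0.0345, 0, 0, 0], [0.0597, 0.0345, 0, 0, 0]]]' | python3 -m inch
python3 - <<'E'
from h import *
it,_=shot("top","t4"); is_,_=shot("side","s4")
print("top ptr",dips("top",it,.031,.040,.088,8),"side",dips("side",is_,.031,.040,.088,8))
print(tool(A))
E
```

```text
time: 6.85
position: [0.5806, -0.0163, 0.2942]
tool_rot: [-3.131, -0.242, 0.0]
ft_force: [-0.5, 0.9, 6.2]
grip_width: 0.176
grip_force: 12.0
top ptr [(np.float64(140.0), np.float64(140.1), np.float64(4.9), 61)] side [(np.float64(143.0), np.float64(143.5), np.float64(6.7), 109)]
(array([-0.0336, -0.0108,  0.    ]), array([ 0.5805, -0.0163,  0.2942]), array([-0.55,  1.22,  7.21]), 6.95)
```

```bash
echo '[[[0.0017, -0.0065, 0, 0, 0], [0.0021, -0.0132, 0, 0, 0], [0.0021, -0.0132, 0, 0, 0], [0.0021, -0.0132, 0, 0, 0]]]' | python3 -m inch
python3 - <<'E'
from h import *
it,_=shot("top","t5",(245,252,50,50),8); is_,_=shot("side","s5",(290,265,50,50),8)
cv2.imwrite("pics/c5.png",np.hstack([cv2.imread("pics/t5.png"),cv2.imread("pics/s5.png")]))
print("top ptr",dips("top",it,.031,.040,.088,8),dips("top",it,.034,.040,.088,8),"side",dips("side",is_,.031,.037,.088,8))
for n,im in(("top",it),("side",is_)):
  for x0,x1 in((.042,.047),(.047,.054),(.054,.062)):
    y,p=prof(n,im,x0,x1,.088,np.arange(.126,.176,.001)); print(n,x0,p.astype(int).tolist())
print(tool(A))
E
```

```text
time: 7.35
position: [0.5809, -0.0042, 0.2942]
tool_rot: [3.131, 0.24, 0.001]
ft_force: [1.3, -1.4, 6.4]
grip_width: 0.176
grip_force: 12.0
top ptr [(np.float64(142.0), np.float64(142.0), np.float64(4.8), 65)] [(np.float64(142.0), np.float64(142.0), np.float64(4.8), 67)] side [(np.float64(144.5), np.float64(144.6), np.float64(5.6), 108)]
top 0.042 [248, 250, 251, 252, 252, 247, 239, 218, 186, 153, 132, 122, 118, 116, 110, 103, 95, 91, 89, 94, 106, 123, 154, 185, 217, 235, 247, 247, 248, 247, 248, 250, 251, 252, 252, 251, 251, 250, 249, 249, 249, 250, 251, 251, 251, 251, 249, 246, 245, 246]
top 0.047 [239, 245, 249, 251, 251, 251, 243, 224, 193, 156, 127, 111, 105, 99, 94, 86, 79, 73, 73, 77, 89, 108, 134, 169, 201, 226, 235, 238, 236, 239, 244, 249, 251, 252, 252, 251, 249, 246, 241, 240, 244, 249, 251, 251, 252, 250, 245, 240, 236, 237]
top 0.054 [241, 247, 250, 251, 252, 250, 245, 229, 202, 168, 139, 123, 117, 116, 115, 114, 109, 105, 99, 97, 101, 113, 137, 168, 201, 225, 238, 240, 239, 239, 242, 246, 250, 251, 251, 250, 248, 245, 243, 243, 245, 248, 250, 251, 250, 249, 247, 242, 2
[... 184 characters left out ...]
, 102, 116, 135, 162, 193, 217, 235, 240, 241, 240, 238, 240, 245, 249, 251]
side 0.047 [252, 252, 251, 249, 245, 241, 239, 241, 245, 249, 251, 252, 251, 250, 237, 214, 184, 146, 116, 93, 81, 81, 83, 88, 94, 100, 104, 107, 108, 106, 103, 100, 97, 95, 97, 102, 112, 135, 161, 192, 216, 231, 239, 239, 237, 238, 241, 245, 249, 251]
side 0.054 [235, 237, 238, 238, 238, 237, 237, 238, 239, 241, 241, 241, 239, 231, 220, 202, 175, 151, 127, 114, 107, 105, 109, 112, 115, 117, 116, 114, 112, 109, 107, 106, 107, 111, 117, 127, 140, 155, 175, 195, 211, 222, 226, 229, 230, 230, 234, 237, 239, 240]
(array([-0.0357,  0.001 , -0.    ]), array([ 0.5809, -0.0043,  0.2942]), array([ 0.68, -0.98,  6.23]), 7.45)
```

View pics/c5.png

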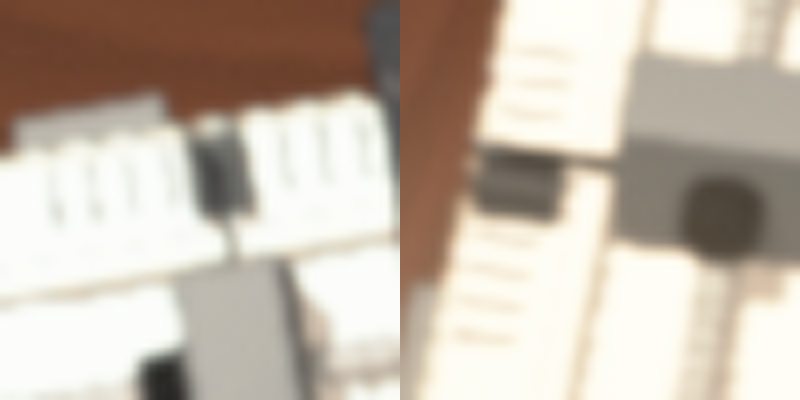

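The left half shows the pointer line meeting the clip's middle, with its root at crop (232,235) and the clip at (195–250,125–215). In the right half the pointer enters the clip at (480–615,150–160). It sits about half a millimetre towards the crank, so I'll nudge it slightly and then release.

```bash
echo '[[[-0.0003, -0.0037, 0, 0, 0], [-0.0003, -0.0037, 0, 0, 0], [-0.0003, -0.0037, 0, 0, 0], [-0.0003, -0.0037, 0, 0, 0.4], [-0.0003, -0.0037, 0, 0, 0.4], [-0.0003, -0.0037, 0, 0, 0.4], [-0.0003, -0.0037, -0.03, 0, 0.4], [-0.0003, -0.0037, -0.066, 0, 0.4], [-0.0003, -0.0037, -0.066, 0, 0]]]' | python3 -m inch
python3 - <<'E'
from h import *
it,_=shot("top","t6"); is_,_=shot("side","s6")
print("top ptr",dips("top",it,.031,.040,.088,8),"side",dips("side",is_,.031,.037,.088,8))
b=[r for r in feat(it)["dark"]]; print(b)
# bumper tip from top: profile along y at x~0, z=.098
y,p=prof("top",it,-.006,.006,.098,np.arange(.146,.186,.001)); print("top bumper",p.astype(int).tolist())
y,p=prof("top",it,-.02,-.014,.12,np.arange(.116,.17,.001)); print("top gate",p.astype(int).tolist())
y,p=prof("side",is_,-.006,.006,.098,np.arange(.146,.186,.001)); print("side bumper",p.astype(int).tolist())
d=it
for yb in(.156,.16,.165,.17,.175): print(yb,tool(A+yb*ey)[0])
print(tool(A)[1:])
E
```

```text
time: 8.35
position: [0.5807, 0.0013, 0.3641]
tool_rot: [3.132, 0.242, 0.011]
ft_force: [0.5, -0.3, -0.4]
grip_width: 0.362
grip_force: 0.0
top ptr [(np.float64(142.5), np.float64(142.5), np.float64(4.7), 58)] side [(np.float64(144.5), np.float64(144.8), np.float64(5.5), 100)]
[([304.03, 267.05], 1195, [285, 245, 40, 45]), ([374.86, 247.43], 14, [374, 245, 3, 6]), ([332.6, 252.3], 10, [332, 249, 2, 8]), ([271.32, 274.11], 19, [270, 271, 4, 7]), ([265.05, 300.59], 37, [263, 297, 5, 8]), ([335.41, 322.47], 164, [330, 301, 12, 44])]
top bumper [183, 183, 183, 183, 183, 184, 184, 182, 178, 170, 157, 136, 111, 85, 64, 49, 43, 41, 41, 42, 46, 56, 74, 100, 131, 161, 187, 205, 215, 219, 219, 219, 217, 215, 215, 215, 216, 218, 219, 219, 217]
top gate [250, 244, 233, 218, 206, 196, 194, 187, 177, 157, 135, 118, 115, 125, 142, 158, 167, 174, 176, 177, 178, 178, 178, 178, 179, 179, 179, 180, 180, 180, 180, 181, 181, 182, 182, 181, 179, 177, 177, 183, 192, 205, 217, 230, 240, 247, 250, 252, 252, 252, 252, 252, 252, 252, 252]
side bumper [130, 126, 123, 119, 113, 105, 96, 88, 82, 78, 77, 76, 76, 77, 77, 78, 78, 78, 78, 78, 78, 78, 78, 79, 80, 82, 87, 95, 109, 128, 151, 174, 194, 211, 223, 231, 234, 236, 237, 236, 234]
0.156 [-0.0345 -0.1498 -0.    ]
0.16 [-0.0345 -0.1538 -0.    ]
0.165 [-0.0345 -0.1588 -0.    ]
0.17 [-3.450e-02 -1.638e-01 -1.000e-04]
0.175 [-3.450e-02 -1.688e-01 -1.000e-04]
(array([0.5794, 0.0008, 0.36  ]), array([-0.06, -0.6 , -0.17]), 8.45)
```

```bash
echo '[[[-0.01, -0.045, 0, 0, 0], [-0.02, -0.09, 0, 0, 0], [-0.03, -0.135, 0, 0, 0], [-0.0345, -0.175, 0, 0, 0], [-0.0345, -0.194, 0, 0, 0], [-0.0345, -0.194, 0, 0, 0], [-0.0345, -0.194, 0.03, 0, 0], [-0.0345, -0.194, 0.06, 0, 0], [-0.0345, -0.194, 0.08, 0, 0], [-0.0345, -0.194, 0.088, 0, 0], [-0.0345, -0.194, 0.088, 0, 0], [-0.0345, -0.194, 0.088, 0, 0]]]' | python3 -m inch 12
python3 - <<'E'
from h import *
it,_=shot("top","t7"); is_,_=shot("side","s7",(270,220,130,130),4.5)
print(tool(A+.185*ey)); s=ctrl.get_state(); print(s["grip_width"],(np.array(s["position"][:2])-A)@ey,(np.array(s["position"][:2])-A)@ex)
E
```

```text
time: 9.65
position: [0.5161, 0.1865, 0.2722]
tool_rot: [-3.132, -0.24, -0.001]
ft_force: [-0.3, 0.8, 1.1]
grip_width: 0.005
grip_force: 0.0
(array([-0.0006,  0.0148, -0.    ]), array([0.5162, 0.1869, 0.2729]), array([ 0.27,  1.  , -0.15]), 9.75)
0.0052742780984371355 0.19977512105353293 0.0005164081689310422
```

View pics/s7.png

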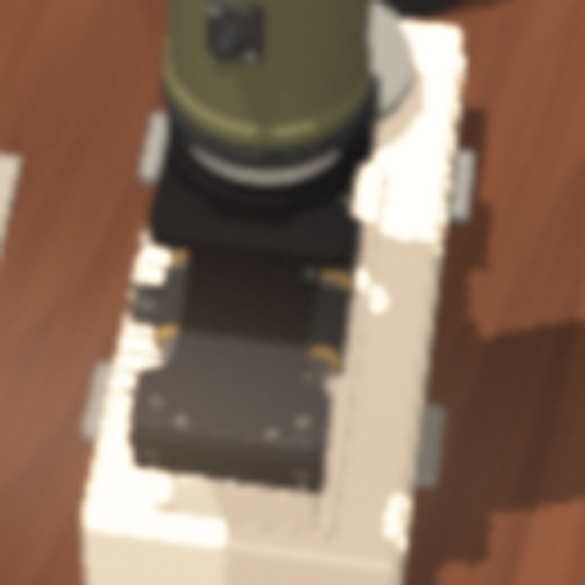

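The view shows the gripper, fingers down, between the bumper and the end wall and clear of both. The clip is still visible at about (145,305). Next I'll approach in small steps.

```bash
echo '[[[0, 0.003, 0, 0, 0], [0, 0.006, 0, 0, 0], [0, 0.009, 0, 0, 0], [0, 0.011, 0, 0, 0], [0, 0.011, 0, 0, 0]]]' | python3 -m inch; echo '[[[0, 0.001, 0, 0, 0], [0, 0.001, 0, 0, 0]]]' | python3 -m inch;echo '[[[0, 0.001, 0, 0, 0], [0, 0.001, 0, 0, 0]]]' | python3 -m inch
```

```text
time: 10.25
position: [0.5174, 0.1755, 0.2717]
tool_rot: [3.132, 0.24, 0.0]
ft_force: [0.3, -0.4, -0.2]
grip_width: 0.005
grip_force: 0.0
time: 10.45
position: [0.5175, 0.175, 0.2717]
tool_rot: [3.132, 0.241, -0.0]
ft_force: [0.8, -0.5, -0.2]
grip_width: 0.004
grip_force: 0.0
time: 10.65
position: [0.5176, 0.1739, 0.2717]
tool_rot: [3.132, 0.241, -0.0]
ft_force: [-0.3, -0.4, 0.2]
grip_width: 0.006
grip_force: 0.0
```

```bash
for i in 1 2; do echo '[[[0, 0.001, 0, 0, 0], [0, 0.001, 0, 0, 0]]]' | python3 -m inch | grep -E "pos|ft"; done
```

```text
position: [0.5178, 0.1729, 0.2717]
ft_force: [0.0, 0.1, -0.9]
position: [0.5179, 0.1719, 0.2717]
ft_force: [0.3, -0.1, 1.3]
```

```bash
echo '[[[0, 0.001, 0, 0, 0], [0, 0.001, 0, 0, 0]]]' | python3 -m inch | grep -E "pos|ft"
```

```text
position: [0.5181, 0.1709, 0.2717]
ft_force: [0.3, -0.4, 0.3]
```

```bash
echo '[[[0, 0.001, 0, 0, 0], [0, 0.001, 0, 0, 0]]]' | python3 -m inch | grep -E "pos|ft"
```

```text
position: [0.5183, 0.1699, 0.2717]
ft_force: [0.6, -1.0, -0.9]
```

```bash
echo '[[[0, 0.001, 0, 0, 0], [0, 0.001, 0, 0, 0]]]' | python3 -m inch | grep -E "pos|ft"
```

```text
position: [0.5184, 0.1689, 0.2717]
ft_force: [-0.3, -0.3, 0.3]
```

```bash
echo '[[[0, 0.001, 0, 0, 0], [0, 0.001, 0, 0, 0]]]' | python3 -m inch | grep -E "pos|ft"
```

```text
position: [0.5186, 0.1679, 0.2717]
ft_force: [0.3, 0.5, 1.0]
```

```bash
echo '[[[0, 0.001, 0, 0, 0], [0, 0.001, 0, 0, 0]]]' | python3 -m inch | grep -E "pos|ft"
```

```text
position: [0.5186, 0.1674, 0.2717]
ft_force: [-0.1, 2.0, -0.5]
```

```bash
echo '[[[0, 0.0007, 0, 0, 0], [0, 0.0007, 0, 0, 0]]]' | python3 -m inch | grep -E "pos|ft"
```

```text
position: [0.5186, 0.1672, 0.2718]
ft_force: [-0.4, 4.2, -0.4]
```

```bash
echo '[[[0, 0.0007, 0, 0, 0], [0, 0.0007, 0, 0, 0]]]' | python3 -m inch | grep -E "pos|ft"
```

```text
position: [0.5186, 0.167, 0.2718]
ft_force: [-0.8, 5.7, -1.2]
```

```bash
echo '[[[0, 0.0008, 0, 0, 0], [0, 0.0008, 0, 0, 0], [0, 0.0008, 0, 0, 0]]]' | python3 -m inch | grep -E "time|pos|ft"
```

```text
time: 12.75
position: [0.5186, 0.1668, 0.2718]
ft_force: [-0.0, 7.1, -1.1]
```

```bash
echo '[[[0, 0.0004, 0, 0, 0], [0, 0.0004, 0, 0, 0], [0, 0.0004, 0, 0, 0]]]' | python3 -m inch | grep -E "time|ft"; for i in 1 2; do echo '[[[0, 0, 0, 0, 0], [0, 0, 0, 0, 0], [0, 0, 0, 0, 0]]]' | python3 -m inch | grep -E "time|pos|ft"; done
```

```text
time: 13.05
ft_force: [-0.9, 6.9, -0.6]
time: 13.35
position: [0.5186, 0.1667, 0.2718]
ft_force: [-0.2, 7.3, -1.4]
time: 13.65
position: [0.5186, 0.1667, 0.2718]
ft_force: [-0.6, 7.1, -0.5]
```

```bash
echo '[[[0, 0.0005, 0, 0, 0], [0, 0.0005, 0, 0, 0], [0, 0.0005, 0, 0, 0]]]' | python3 -m inch | grep -E "time|ft"; for i in 1 2 3; do echo '[[[0, 0, 0, 0, 0], [0, 0, 0, 0, 0]]]' | python3 -m inch | grep -E "time|pos|ft"; done
```

```text
time: 13.95
ft_force: [-0.7, 9.2, -1.7]
time: 14.15
position: [0.5186, 0.1666, 0.2718]
ft_force: [-1.1, 8.1, -1.9]
time: 14.35
position: [0.5186, 0.1666, 0.2718]
ft_force: [-0.5, 7.7, -1.5]
time: 14.55
position: [0.5186, 0.1666, 0.2719]
ft_force: [-0.6, 8.0, -1.0]
```

Held at about 8 N for over 0.5 s and the gate did not move. Now I'll back off, raise the arm, clear the view and check.

```bash
echo '[[[0, -0.005, 0, 0, 0], [0, -0.015, 0, 0, 0], [0, -0.018, 0, 0, 0], [0, -0.018, -0.03, 0, 0], [0, -0.018, -0.07, 0, 0], [0, -0.018, -0.11, 0, 0], [0, -0.018, -0.15, 0, 0], [-0.03, 0.02, -0.15, 0, 0], [-0.06, 0.06, -0.15, 0, 0], [-0.06, 0.1, -0.15, 0, 0], [-0.06, 0.15, -0.15, 0, 0], [-0.06, 0.2, -0.15, 0, 0], [-0.06, 0.25, -0.15, 0, 0], [-0.06, 0.3, -0.15, 0, 0], [-0.06, 0.35, -0.15, 0, 0], [-0.06, 0.35, -0.15, 0, 0], [-0.06, 0.35, -0.15, 0, 0]]]' | python3 -m inch
python3 - <<'E'
from h import *
it,_=shot("top","t8",(245,252,50,50),8); is_,_=shot("side","s8",(290,265,50,50),8)
cv2.imwrite("pics/c8.png",np.hstack([cv2.imread("pics/t8.png"),cv2.imread("pics/s8.png")]))
print("top ptr",dips("top",it,.031,.040,.088,8),"side",dips("side",is_,.031,.037,.088,8))
y,p=prof("top",it,.047,.054,.088,np.arange(.126,.156,.001)); y,q=prof("top",np.load("pics/t3.npy"),.047,.054,.088,np.arange(.126,.156,.001)); d=np.clip(q-p,0,None)[10:22]; print("ptr in clip",(d*y[10:22]).sum()/d.sum(),p.astype(int).tolist())
E
```

```text
time: 16.25
position: [0.5132, -0.1926, 0.4212]
tool_rot: [-3.132, -0.236, 0.002]
ft_force: [-0.8, 1.0, 0.4]
grip_width: 0.007
grip_force: 0.0
top ptr [(np.float64(142.5), np.float64(142.5), np.float64(4.7), 59)] side [(np.float64(144.5), np.float64(144.8), np.float64(5.9), 106)]
ptr in clip 0.14179095563139935 [238, 244, 249, 251, 251, 250, 241, 223, 191, 155, 126, 110, 106, 102, 98, 90, 82, 75, 73, 77, 88, 107, 132, 167, 199, 224, 233, 237, 236, 238]
```

View pics/c8.png

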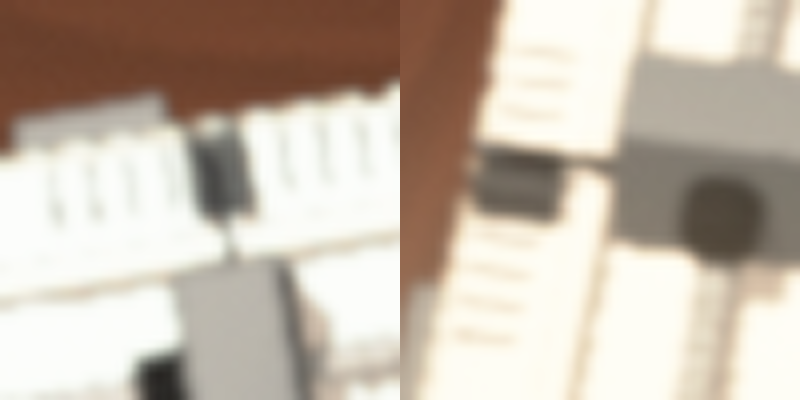

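The pointer's line runs into the middle of the clip in the top half, with its root at crop (230,240). In the side half it still enters at (480–615,150–160). Before handing in I'll check the clip's height and position against the depth data, to rule out parallax.

Run:
```python
from h import *
dt=np.load("pics/top0.npy"); ds=np.load("pics/side0.npy")
for n,d in(("top",dt),("side",ds)):
    K,D,r,t=cam(n); M=R.from_rotvec(r).as_matrix()
    v,u=np.mgrid[240:320,255:330] if n=="top" else np.mgrid[265:320,285:345]
    p=cv2.undistortPoints(np.c_[u.ravel(),v.ravel()].astype(float).reshape(-1,1,2),K,D)[:,0]
    W=(np.c_[p,np.ones(len(p))]*d[v,u].ravel()[:,None]-t)@M
    x=(W[:,:2]-A)@ex; y=(W[:,:2]-A)@ey; z=W[:,2]
    print(n,"plate z",np.median(z[(x>.042)&(x<.058)&(y>.1)&(y<.128)]))
    for a,b in((.042,.048),(.048,.054),(.054,.060)):
        k=(x>a)&(x<b)&(y>.128)&(y<.16); o=np.argsort(y[k]); print(a,[(round(i*1e3),round(j*1e3)) for i,j in zip(y[k][o],z[k][o])])
```

```text
top plate z 0.0709466285750102
0.042 [(128, 67), (129, 72), (130, 76), (130, 75), (132, 71), (132, 70), (133, 70), (134, 74), (134, 69), (134, 73), (136, 77), (136, 78), (137, 72), (137, 89), (138, 80), (138, 76), (139, 84), (139, 84), (140, 75), (142, 75), (142, 76), (143, 72), (144, 77), (144, 77), (145, 70), (145, 69), (146, 73), (147, 73), (147, 70), (147, 82), (147, 84), (147, 88), (149, 73), (149, 85), (150, 82), (151, 76), (152, 72), (153, 73), (153, 72), (155, 70), (155, 71), (155, 72), (157, 67), (157, 70), (158, 69), (159, 72), (159, 71), (159, 67)]
0.048 [(128, 75), (129, 71), (129, 70), (131, 75), (131, 69), (132, 70), (133, 74), (133, 72), (134, 72), (135, 73), (135, 76), (136, 72), (136, 86), (136, 87), (137, 81), (138, 86), (139, 81), (139, 86), (141, 73), (141, 77), (143, 76), (143, 76), (143, 74), (145, 72), (146, 73), (146, 73), (147, 82), (147, 83), (149, 83), (149, 82), (149, 86), (150, 88), (151, 86), (152, 72), (154, 72), (154, 69), (155, 75), (156, 73), (156, 73), (157, 71), (158, 72), (158, 67), (158, 72), (160, 76), (160, 70)]
0.054 [(128, 72), (130, 71), (13
[... 1000 characters left out ...]
 (144, 83), (149, 83), (149, 83), (149, 74), (151, 85), (151, 80), (152, 84), (153, 79), (153, 82), (153, 86), (153, 70), (154, 83), (154, 86), (154, 80), (155, 72), (156, 66), (156, 73), (156, 69), (157, 71), (158, 72), (159, 69), (159, 70)]
0.054 [(129, 72), (136, 82), (138, 81), (138, 84), (140, 73), (140, 84), (141, 77), (141, 85), (141, 82), (142, 82), (142, 80), (142, 76), (143, 84), (144, 79), (145, 83), (150, 67), (150, 74), (151, 77), (151, 85), (151, 82), (151, 85), (152, 79), (152, 73), (153, 87), (153, 84), (153, 78), (154, 84), (154, 69), (154, 83), (154, 70), (154, 80), (155, 76), (156, 71), (157, 76), (157, 75), (157, 73), (158, 71), (158, 71), (159, 69), (159, 71), (160, 69)]
```

Run:
```python
from h import *
def cloud(n,d):
    K,D,r,t=cam(n); M=R.from_rotvec(r).as_matrix(); v,u=np.mgrid[240:345,215:380] if n=="top" else np.mgrid[215:360,285:380]
    p=cv2.undistortPoints(np.c_[u.ravel(),v.ravel()].astype(float).reshape(-1,1,2),K,D)[:,0]
    W=(np.c_[p,np.ones(len(p))]*d[v,u].ravel()[:,None]-t)@M
    return (W[:,:2]-A)@ex,(W[:,:2]-A)@ey,W[:,2]
for n in("top","side"):
    d=np.median([ctrl.get_image(n)[1] for _ in range(8)],0); x,y,z=cloud(n,d)
    k=(x>-.024)&(x<.024)&(z>.114)&(y>.1)&(y<.18); q=np.sort(y[k])
    c=(x>.043)&(x<.061)&(z>.081)&(z<.09)&(y>.128)&(y<.16); e=np.sort(y[c])
    print(n,"gate top",q[:3],q[-3:],"mid of ends",(q[0]+q[-1])/2,"mean",q.mean(),k.sum()); print("clip",(e*1e3).round(1).tolist(),"mid",(e[0]+e[-1])/2,"mean",e.mean())
    f=(x>-.026)&(x<.026)&(z>.09)&(z<.112)&(y>.15)&(y<.162)&(abs(x)>.013); print("front face",np.median(y[f]) if f.sum() else None,f.sum())
    P=(x>.035)&(x<.041)&(z>.080)&(z<.095)&(y>.12)&(y<.17); print("ptr",[(round(a*1e3,1),round(b*1e3)) for a,b in zip(y[P],z[P])])
    # gate left/right edges slope -> yaw
    for lo,hi in((-.024,-.012),(-.012,0),(0,.012),(.012,.024)):
        kk=k&(x>lo)&(x<hi); print("  ",round(y[kk].mean()*1e3,2),end="")
    print()
```

```text
top gate top [0.12816106 0.12826519 0.12827358] [0.15612239 0.15612309 0.15648199] mid of ends 0.14232152662591474 mean 0.14195966352680608 354
clip [135.8, 135.9, 136.3, 136.8, 136.8, 137.0, 137.1, 137.3, 137.4, 137.7, 138.0, 138.3, 138.7, 138.7, 139.0, 139.1, 139.4, 139.4, 139.7, 141.5, 146.9, 147.1, 147.1, 147.3, 147.4, 147.5, 147.7, 148.3, 148.5, 148.8, 148.9, 149.1, 149.3, 149.4, 149.6, 149.7, 150.0, 150.3, 150.6] mid 0.14317980999032143 mean 0.14316625216342685
front face None 0
ptr [(np.float64(141.5), 91), (np.float64(128.1), 83), (np.float64(126.1), 83), (np.float64(124.1), 82), (np.float64(122.1), 83), (np.float64(120.1), 82), (np.float64(141.9), 91), (np.float64(140.5), 83), (np.float64(138.6), 81), (np.float64(136.5), 81), (np.float64(134.5), 82), (np.float64(132.4), 83), (np.float64(130.5), 82), (np.float64(128.5), 82), (np.float64(126.5), 82), (np.float64(124.5), 82), (np.float64(122.4), 84), (np.float64(120.4), 83), (np.float64(152.9), 81), (np.float64(150.9), 81), (np.float64(148.7), 83), (np.float64(146.7), 83), (np.float64(144.8), 82), (np.float64(142.2), 90), (np.f
[... 857 characters left out ...]
45.0, 145.0, 145.2, 145.3, 145.3, 146.0, 146.7, 148.8, 149.5, 149.5, 149.8, 149.8, 150.7, 150.7, 151.1, 151.2, 151.4, 151.6, 151.7, 151.7, 152.4, 152.5, 152.7, 152.7, 152.8, 152.8, 152.9, 152.9, 153.1] mid 0.14551139089259676 mean 0.14685234408469236
front face 0.1580440154194276 93
ptr [(np.float64(121.9), 81), (np.float64(124.4), 81), (np.float64(137.3), 83), (np.float64(134.2), 81), (np.float64(144.9), 90), (np.float64(143.9), 89), (np.float64(145.4), 92), (np.float64(145.0), 87), (np.float64(144.8), 87), (np.float64(145.6), 89), (np.float64(149.8), 83), (np.float64(146.6), 80), (np.float64(153.8), 85), (np.float64(152.5), 80), (np.float64(159.5), 81)]
   146.99   147.22   146.86   146.94
```

The depth data puts the pointer 0.4 to 1.3 mm from the clip's middle in both views. That is inside the 2.5 mm tolerance, so I'm handing in.

```bash
python3 -c "
from bench import ctrl
print(ctrl.close_job())"
```

```text
the job is handed in; nothing more can be done
None
```

Job handed in: I wound the gate about 13 mm past the clip and back, let go, and it held a push of about 8 N for over half a second (highest reading 9.2 N); the pointer ended between the prongs, about 1 mm from centre.

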